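Stack turned knob blanks into a pyramid in the cradle

TASK

Close up the loose bottom row of wooden blanks by sliding the stop in until all three are tight together between the two stops. Then stack the three blanks from the rack on them as a pyramid, two saddled in the gaps of the row and one on top in the gap between those two, all lying the same way with their ends lined up. Set each down gently without dropping or pressing, do not ram the stop, and leave the other things on the bench alone.

Things in the scene. Friction and masses are not known exactly. Their poses are not given: they have to be found in the camera images.
- cradle: Fixed plywood board, 84 mm (x) by 310 (y), flat top 12 mm above the bench. Origin on the bench, 5 mm to +y of its middle. The row runs along its y, the blanks lie along its x. An immovable wooden far stop (84 by 24, 40 mm high) stands across it near the +y end, inner face anywhere 75 to 105 mm from the origin along y (not reported). Its long sides are open.
- stop (a joint): Travel in m of the sliding wooden stop across the -y end of the cradle (84 mm along x, 24 mm thick, 40 mm high above the board). 0 = farthest back, grows as it slides along the cradle's +y towards the blanks, at most 0.09. It slides stiffly (about 6 N) and stays where it is left.
- stop_back (a point): Centre of the sliding stop's outer face (the one facing away from the blanks, towards the cradle's -y), 20 mm above the board. Axes as the cradle's.
- stop_face (a point): Centre of the sliding stop's inner face (facing the blanks), 20 mm above the board. Axes as the cradle's.
- rack: Plywood stock rack, fixed to the bench: a board 44 mm (x) by 200 mm (y), 12 mm thick, with 5 mm battens that keep three lying blanks from rolling, 62 mm apart along y. Blanks lie along its x and overhang the board by 7 mm at each end. Origin on the bench under its middle.
- row_a: Bottom row, the one nearest the sliding stop: lies loose on the cradle with gaps between, rolls freely. A beech knob blank: a plain pale wooden cylinder, 46 mm diameter, 58 mm long, 50 to 94 g, a dark 8 mm spot in the middle of each flat end. Origin at its centre; its own x axis is the cylinder's axis (its y and z turn as it rolls).
- row_b: Bottom row, the middle one: lies loose on the cradle with gaps between, rolls freely. A beech knob blank: a plain pale wooden cylinder, 46 mm diameter, 58 mm long, 50 to 94 g, a dark 8 mm spot in the middle of each flat end. Origin at its centre; its own x axis is the cylinder's axis (its y and z turn as it rolls).
- row_c: Bottom row, the one nearest the far stop: lies loose on the cradle with gaps between, rolls freely. A beech knob blank: a plain pale wooden cylinder, 46 mm diameter, 58 mm long, 50 to 94 g, a dark 8 mm spot in the middle of each flat end. Origin at its centre; its own x axis is the cylinder's axis (its y and z turn as it rolls).
- blank_1: Lies in the stock rack at the start (any of its three places). A beech knob blank: a plain pale wooden cylinder, 46 mm diameter, 58 mm long, 50 to 94 g, a dark 8 mm spot in the middle of each flat end. Origin at its centre; its own x axis is the cylinder's axis (its y and z turn as it rolls).
- blank_2: Lies in the stock rack at the start (any of its three places). A beech knob blank: a plain pale wooden cylinder, 46 mm diameter, 58 mm long, 50 to 94 g, a dark 8 mm spot in the middle of each flat end. Origin at its centre; its own x axis is the cylinder's axis (its y and z turn as it rolls).
- blank_3: Lies in the stock rack at the start (any of its three places). A beech knob blank: a plain pale wooden cylinder, 46 mm diameter, 58 mm long, 50 to 94 g, a dark 8 mm spot in the middle of each flat end. Origin at its centre; its own x axis is the cylinder's axis (its y and z turn as it rolls).
- tape: Bystander: tape measure, 68 by 36 by 60 mm high. Origin at its underside.
- glue: Bystander: white glue bottle, 56 mm diameter, 130 mm high. Origin at its underside.
- hammer: Bystander: hammer lying on the bench. Origin at its underside near the middle.
- wax_tin: Bystander: flat dark tin, 72 mm diameter, 45 mm high. Origin at its underside.
Mind the look-alikes: they are no part of the job. Leave any purple or yellow look-alike of the blank_3 alone.

How it is judged (in metres and radians):
On the way, in this order (a step that is already met when the one before it is completed fails the run):
1. the bottom row is closed up: its three blanks touch and the sliding stop is against them (distance between row_a and row_b below 0.05 m and distance between row_b and row_c below 0.05 m and y of row_a in the frame of stop_face below 0.027 m), for 0.3 s.
2. two blanks lie saddled in the two gaps of the closed row (all of step 1 and ((height (world z) of blank_1 between 0.067 and 0.082 m and x of blank_1 in the frame of cradle between -0.012 and 0.012 m and angle between the x axis of each of blank_1, blank_2 and the x axis of cradle, either way round below 0.15 rad and ((distance between blank_1 and row_a below 0.05 m and distance between blank_1 and row_b below 0.05 m) or (distance between blank_1 and row_b below 0.05 m and distance between blank_1 and row_c below 0.05 m)) and height (world z) of blank_2 between 0.067 and 0.082 m and x of blank_2 in the frame of cradle between -0.012 and 0.012 m and ((distance between blank_2 and row_a below 0.05 m and distance between blank_2 and row_b below 0.05 m) or (distance between blank_2 and row_b below 0.05 m and distance between blank_2 and row_c below 0.05 m))) or (height (world z) of blank_1 between 0.067 and 0.082 m and x of blank_1 in the frame of cradle between -0.012 and 0.012 m and angle between the x axis of each of blank_1, blank_3 and the x axis of cradle, either way round below 0.15 rad and ((distance between blank_1 and row_a below 0.05 m and distance between blank_1 and row_b below 0.05 m) or (distance between blank_1 and row_b below 0.05 m and distance between blank_1 and row_c below 0.05 m)) and height (world z) of blank_3 between 0.067 and 0.082 m and x of blank_3 in the frame of cradle between -0.012 and 0.012 m and ((distance between blank_3 and row_a below 0.05 m and distance between blank_3 and row_b below 0.05 m) or (distance between blank_3 and row_b below 0.05 m and distance between blank_3 and row_c below 0.05 m))) or (height (world z) of blank_2 between 0.067 and 0.082 m and x of blank_2 in the frame of cradle between -0.012 and 0.012 m and angle between the x axis of each of blank_2, blank_3 and the x axis of cradle, either way round below 0.15 rad and ((distance between blank_2 and row_a below 0.05 m and distance between blank_2 and row_b below 0.05 m) or (distance between blank_2 and row_b below 0.05 m and distance between blank_2 and row_c below 0.05 m)) and height (world z) of blank_3 between 0.067 and 0.082 m and x of blank_3 in the frame of cradle between -0.012 and 0.012 m and ((distance between blank_3 and row_a below 0.05 m and distance between blank_3 and row_b below 0.05 m) or (distance between blank_3 and row_b below 0.05 m and distance between blank_3 and row_c below 0.05 m))))), for 0.3 s.
3. the third blank lies on top in the gap between those two (all of step 1 and ((height (world z) of blank_1 between 0.067 and 0.082 m and x of blank_1 in the frame of cradle between -0.012 and 0.012 m and angle between the x axis of each of blank_1, blank_2, blank_3 and the x axis of cradle, either way round below 0.15 rad and ((distance between blank_1 and row_a below 0.05 m and distance between blank_1 and row_b below 0.05 m) or (distance between blank_1 and row_b below 0.05 m and distance between blank_1 and row_c below 0.05 m)) and height (world z) of blank_2 between 0.067 and 0.082 m and x of blank_2 in the frame of cradle between -0.012 and 0.012 m and ((distance between blank_2 and row_a below 0.05 m and distance between blank_2 and row_b below 0.05 m) or (distance between blank_2 and row_b below 0.05 m and distance between blank_2 and row_c below 0.05 m)) and distance between blank_3 and blank_1 below 0.051 m and distance between blank_3 and blank_2 below 0.051 m and height (world z) of blank_3 above 0.103 m and x of blank_3 in the frame of cradle between -0.012 and 0.012 m) or (height (world z) of blank_1 between 0.067 and 0.082 m and x of blank_1 in the frame of cradle between -0.012 and 0.012 m and angle between the x axis of each of blank_1, blank_3, blank_2 and the x axis of cradle, either way round below 0.15 rad and ((distance between blank_1 and row_a below 0.05 m and distance between blank_1 and row_b below 0.05 m) or (distance between blank_1 and row_b below 0.05 m and distance between blank_1 and row_c below 0.05 m)) and height (world z) of blank_3 between 0.067 and 0.082 m and x of blank_3 in the frame of cradle between -0.012 and 0.012 m and ((distance between blank_3 and row_a below 0.05 m and distance between blank_3 and row_b below 0.05 m) or (distance between blank_3 and row_b below 0.05 m and distance between blank_3 and row_c below 0.05 m)) and distance between blank_2 and blank_1 below 0.051 m and distance between blank_2 and blank_3 below 0.051 m and height (world z) of blank_2 above 0.103 m and x of blank_2 in the frame of cradle between -0.012 and 0.012 m) or (height (world z) of blank_2 between 0.067 and 0.082 m and x of blank_2 in the frame of cradle between -0.012 and 0.012 m and angle between the x axis of each of blank_2, blank_3, blank_1 and the x axis of cradle, either way round below 0.15 rad and ((distance between blank_2 and row_a below 0.05 m and distance between blank_2 and row_b below 0.05 m) or (distance between blank_2 and row_b below 0.05 m and distance between blank_2 and row_c below 0.05 m)) and height (world z) of blank_3 between 0.067 and 0.082 m and x of blank_3 in the frame of cradle between -0.012 and 0.012 m and ((distance between blank_3 and row_a below 0.05 m and distance between blank_3 and row_b below 0.05 m) or (distance between blank_3 and row_b below 0.05 m and distance between blank_3 and row_c below 0.05 m)) and distance between blank_1 and blank_2 below 0.051 m and distance between blank_1 and blank_3 below 0.051 m and height (world z) of blank_1 above 0.103 m and x of blank_1 in the frame of cradle between -0.012 and 0.012 m))), for 0.2 s.
At the end, for the whole second after the job is handed in: Row closed (neighbour centres under 50 mm, stop within 4 mm of it); two rack blanks in its gaps, the third on those two, each centre under 50 mm (top: 51) from both below; all six within 12 mm of the cradle's centre line, within 0.15 rad of its x, at rest (all of step 3 and x of row_a in the frame of cradle between -0.012 and 0.012 m and angle between the x axis of each of row_a, row_b, row_c and the x axis of cradle, either way round below 0.15 rad and x of row_b in the frame of cradle between -0.012 and 0.012 m and x of row_c in the frame of cradle between -0.012 and 0.012 m and linear speed of each of row_a, row_b, row_c, blank_1, blank_2, blank_3 below 0.02 m/s); the robot touches nothing.
It fails at once if a bystander was moved by more than 20 mm (distance of any of tape, glue, hammer, wax_tin from where it was at the start of the episode above 0.02 m).
It fails at once if the stop was rammed (over 60 N) (contact force between the fingers and stop above 60 N).
It fails at once if a blank was dropped (moving over 0.5 m/s with no finger on it) ((linear speed of blank_1 above 0.5 m/s and contact force between the fingers and blank_1 below 0.01 N) or (linear speed of blank_2 above 0.5 m/s and contact force between the fingers and blank_2 below 0.01 N) or (linear speed of blank_3 above 0.5 m/s and contact force between the fingers and blank_3 below 0.01 N)).
It fails at once if a blank was pressed hard onto those below (over 60 N) (contact force between any of blank_1, blank_2, blank_3 and row_a above 60 N or contact force between any of blank_1, blank_2, blank_3 and row_b above 60 N or contact force between any of blank_1, blank_2, blank_3 and row_c above 60 N or contact force between blank_1 and blank_2 above 60 N or contact force between any of blank_1, blank_2 and blank_3 above 60 N).
It also fails if it takes over 72 s, if anything falls off the work surface, if the arm or the gripper's body presses on something with over 40 N, if the wrist force passes 120 N, or if a joint passes its speed limit or range.

ROBOT

A 7-joint arm with a two-finger parallel gripper is mounted at the origin on the work surface. World frame = base frame: x ahead of the robot, y to its left, z up, the work surface at z = 0. Lengths are in m, angles in degrees, forces in N, time in s.
With the tool pointing down it reaches from about 0.425 to 0.875 m from the base axis. Payload 4.7 kg.
Tool frame: the origin (TCP) lies between the finger pads; the fingertips stand 8 mm ahead of it and the grasp point (between the pads) lies 11 mm behind it; z points along the fingers, y is the line along which they close (so a half turn about z gives the same grasp; the last joint's range is limited). The gripper opens to 87 mm and grips with 3 to 60 N. Pads are 19 mm wide; open, the fingers measure 117 mm over their backs; the gripper's body (75 mm by 190 mm) begins 51 mm behind the grasp point.
Start: joints at [-62.275, 18.392, -4.016, 83.108, 1.295, 78.541, -3.26], TCP at [0.294, 0.58, 0.231] pointing down, gripper open.
Joint ranges: [-163.93, 163.93], [-17.29, 119.83], [-79.2, 71.16], [3.27, 140.29], [-89.18, 269.18], [5.43, 117.66], [-154.24, 154.24]. Speed limits (degrees/s): [147.25, 147.25, 180, 180, 180, 180, 180].

INTERFACE

Orientations are given as [roll, pitch, yaw] about the fixed x, y, z axes, in that order (R = Rz(yaw) Ry(pitch) Rx(roll)).
In Python, from cell import env, viewer gives the robot as it stands. The module is installed in compiled form; this text tells all that it offers.
- The arm moves only by the tool arm_command, never from a script. Its argument "series" is a list of rows, each a list of 2 entries, a list of its own where there are three numbers: the shift along the tool's x, y, z in mm, then the turn about the tool's z in rad. A call has exactly 5 rows; each row is the pose to reach, as a shift and turn from the pose commanded when the call began, along the tool's axes at that moment; what a row does not reach only later rows make up. A row lasts 1/10 s, in which the tool goes at most 50 mm and 8.59 degrees, less where a joint would pass 70% of its speed; a pose out of reach is approached as far as the arm can. A call with a gripper value outside its range is refused whole. "grip" is the gripper command: -1 is fully open, 1 is shut, values between are in proportion, set as the call begins (left out, the last holds). The fingers move at their own pace and stop on an object; "grip_force" is the grip in N (left out, the last holds). Time passes only in rows, so rows that repeat a pose let the fingers close, or fill a call up. It gives the time, the measured TCP pose, the force, the opening and the grip force at its end, in the units of the state.
- env.get_obs(): the state, without advancing time (a new reading comes with each control period).
- viewer.read_camera(name): name is "side" or "top"; returns (picture, depth): 384x512x3 uint8, blue, green, red; 384x512 float32, m along the optical axis (not along the pixel's ray), 0 where there is no reading.
- viewer.calibration(name): a dict with "K" (3x3 intrinsics, pixels), "T" (4x4, takes a point from camera to world coordinates). Camera axes: x right, y up, looking along -z (the intrinsics and any distortion apply to the point x, -y, -z); pixel columns grow to the right and rows downward; lengths in m; the calibration is good to about 2 mm. A picture is of the moment at which its call begins. calibration takes no time and is no camera call.
- env.sign_off(): hands the job in; it is judged then, once.
The state is a dict: "time_s": time; "qpos": joint angles; "joint_velocities": joint speeds; "effort": joint torques, N m; "tool_pos": TCP position; "tool_rot": TCP orientation; "force": force on the tool from outside, world axes, zero at the start; "wrist_torque": the same for the moment, N m; "grip_width": finger opening in m; "grasp_force": force on a finger pad.
Only numpy, scipy, OpenCV 4.12 (cv2) and the standard library are available. Lean on these libraries where they do the work, as an engineer would, in place of code of your own. Each camera call takes 0.05 s, during which the arm holds its last target. There are 200 camera calls.

## Working session

There is one attempt and no reset: what is moved stays moved. The work goes in short steps, Python scripts to look and compute and a tool call to move; the robot and the scene stay as the last step left them, time stands still between calls to the robot, and variables do not carry over. Pictures are saved under pics/ and viewed, at most 10 in all, crops included, and the job is handed in when it is done.

Besides the shell and the picture viewer there is one more tool, called after "Call:" by a JSON object that holds its "method" and its "body". arm_command: Moves the arm, as the interface text tells. Its arguments: {"type":"object","properties":{"series":{"type":"array"},"grip":{"type":"number"},"grip_force":{"type":"number"}},"required":["series"]}

```bash
mkdir -p pics
cat > h.py <<'E'
import numpy as np, cv2
from cell import env, viewer
def pts(name,d):
    c=viewer.calibration(name);K=np.array(c["K"]);T=np.array(c["T"])
    v,u=np.mgrid[:d.shape[0],:d.shape[1]]
    p=np.stack([(u-K[0,2])/K[0,0]*d,-(v-K[1,2])/K[1,1]*d,-d],-1)
    return p@T[:3,:3].T+T[:3,3]
E
python3 - <<'E'
from h import *
print(env.get_obs())
for n in("top","side"):
    im,d=viewer.read_camera(n);np.savez(n,im=im,d=d);cv2.imwrite(f"pics/{n}0.png",im)
    c=viewer.calibration(n);print(n,c, (d>0).mean())
E
```

```text
{'time_s': 0.0, 'qpos': array([-62.27702851,  18.44099909,  -4.01330731,  83.17474176,
         1.29434375,  78.5405325 ,  -3.26131859]), 'joint_velocities': array([ 0.15653026,  0.03824744, -0.09818647, -0.02371695, -0.02255921,
        0.03616012, -0.05233984]), 'effort': array([ 1.45057429e-04, -4.91286707e+01, -4.03881194e-01, -3.12531745e+01,
       -6.38139085e-02,  4.37336485e-02,  1.76155627e-04]), 'tool_pos': array([0.29405508, 0.57908041, 0.22944061]), 'tool_rot': array([-1.79888923e+02,  5.77719396e-03,  1.53083220e+02]), 'force': array([ 0.3046854 , -0.78814501, -0.43771448]), 'wrist_torque': array([-0.005154  , -0.0072689 , -0.03105344]), 'grasp_force': 0.0, 'grip_width': 0.08693242134233937}
top {'K': array([[492.73531457,   0.        , 248.51951906],
       [  0.        , 492.73531457, 192.29113701],
       [  0.        ,   0.        ,   1.        ]]), 'T': array([[-0.087179  ,  0.97075562, -0.22368135,  0.23578727],
       [-0.99619133, -0.08458506,  0.02117091,  0.00764199],
       [ 0.00163168,  0.22467508,  0.97443237,  1.51434453],
       [ 0.        ,  0.        ,  0.        ,  1.        ]])} 0.9959767659505209
side {'K': array([[360.56463014,   0.        , 252.67907763],
       [  0.        , 360.56463014, 196.79896012],
       [  0.        ,   0.        ,   1.        ]]), 'T': array([[ 0.79105434,  0.46882969, -0.39297806,  0.02969338],
       [-0.61173122,  0.61068262, -0.50284357, -0.7079164 ],
       [ 0.00423688,  0.63817353,  0.7698809 ,  1.11781466],
       [ 0.        ,  0.        ,  0.        ,  1.        ]])} 0.9960123697916666
```

View pics/top0.png

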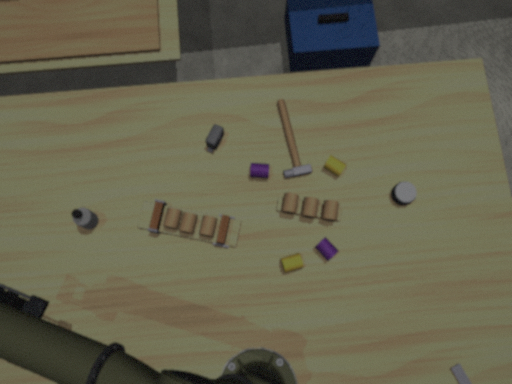

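View pics/side0.png

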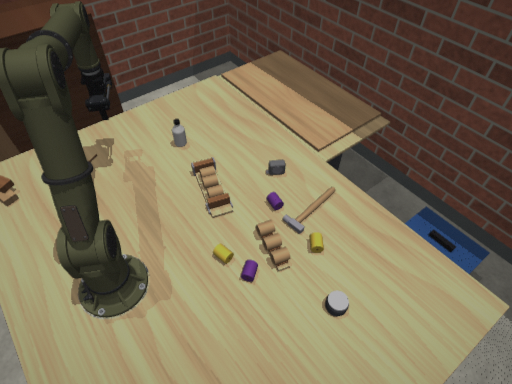

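Top view: the cradle row is at (172,219), (188,223) and (208,226), between stops at (157,216) and (224,230). The rack blanks are at (290,204), (310,208) and (330,210). Look-alikes: purple at (260,171) and (326,249), yellow at (335,166) and (292,262). The three pale wooden ones lying on the rack board fit the description. I'll check this in an enlarged crop.

Run:
```python
from h import *
z=np.load("top.npz");im,d=z["im"],z["d"];P=pts("top",d)
s=np.load("side.npz")
a=cv2.resize(im[185:265,130:350],None,fx=3.6,fy=3.6,interpolation=cv2.INTER_CUBIC)
b=cv2.resize(s["im"][145:275,180:300],None,fx=2.2,fy=2.2,interpolation=cv2.INTER_CUBIC)
o=np.zeros((a.shape[0]+b.shape[0],max(a.shape[1],b.shape[1]),3),np.uint8);o[:a.shape[0],:a.shape[1]]=a;o[a.shape[0]:,:b.shape[1]]=b
cv2.imwrite("pics/crop.png",np.clip(o*1.5,0,255).astype(np.uint8));print(o.shape)
for n,zz in(("top",z),("side",s)):
    P=pts(n,zz["d"]);h=P[...,2]
    m=((h>0.035)&(P[...,0]>.25)&(P[...,0]<.85)&(abs(P[...,1])<.5)).astype(np.uint8)
    k,l,st,ce=cv2.connectedComponentsWithStats(m)
    print(n,"bench z",np.median(h[(P[...,0]>.3)&(P[...,0]<.8)&(abs(P[...,1])<.3)]))
    for i in range(1,k):
        if st[i,4]>25:
            q=P[l==i];print(ce[i].round(),st[i,4],q.mean(0).round(4),np.percentile(q[:,2],98).round(4),q.min(0).round(3),q.max(0).round(3))
```

```text
(574, 792, 3)
top bench z 0.0009962391506330714
[214. 136.] 268 [0.7604 0.0665 0.0562] 0.065 [0.729 0.038 0.035] [0.799 0.095 0.068]
[335. 165.] 219 [ 0.6379 -0.299   0.0431] 0.0506 [ 0.607 -0.331  0.035] [ 0.668 -0.267  0.053]
[259. 169.] 218 [ 0.6432 -0.0633  0.0426] 0.0497 [ 0.622 -0.092  0.035] [ 0.668 -0.034  0.052]
[400. 193.] 186 [ 0.5316 -0.4861  0.0439] 0.0511 [ 0.5   -0.5    0.035] [ 0.565 -0.468  0.054]
[290. 203.] 288 [ 0.5282 -0.1458  0.0527] 0.0617 [ 0.497 -0.174  0.035] [ 0.562 -0.118  0.065]
[310. 207.] 294 [ 0.5103 -0.2047  0.0525] 0.0637 [ 0.478 -0.234  0.035] [ 0.543 -0.177  0.065]
[156. 216.] 292 [0.5242 0.26   0.0509] 0.059 [0.476 0.234 0.035] [0.576 0.288 0.064]
[330. 210.] 299 [ 0.4951 -0.2642  0.0526] 0.0625 [ 0.463 -0.293  0.035] [ 0.528 -0.24   0.065]
[ 83. 217.] 372 [0.5295 0.4654 0.0907] 0.1332 [0.507 0.446 0.035] [0.561 0.498 0.139]
[180. 220.] 587 [0.5038 0.1884 0.0525] 0.0623 [0.464 0.141 0.035] [0.546 0.241 0.065]
[208. 226.] 296 [0.48   0.1069 0.0526] 0.0623 [0.448 0.081 0.036] [0.514 0.136 0.066]
[223. 229.] 237 [0.4658 0.0626 0.0517] 0.0586 [0.424 0
[... 826 characters left out ...]
-0.092  0.035] [ 0.665 -0.029  0.051]
[265. 227.] 199 [ 0.5243 -0.1503  0.0523] 0.0615 [ 0.493 -0.172  0.035] [ 0.559 -0.121  0.063]
[272. 240.] 213 [ 0.5058 -0.2094  0.0522] 0.0614 [ 0.477 -0.231  0.035] [ 0.537 -0.178  0.064]
[316. 240.] 169 [ 0.6361 -0.2979  0.0433] 0.05 [ 0.609 -0.33   0.035] [ 0.668 -0.264  0.052]
[222. 251.] 177 [ 0.3467 -0.1338  0.0438] 0.0502 [ 0.324 -0.164  0.035] [ 0.373 -0.101  0.052]
[280. 254.] 230 [ 0.4912 -0.2688  0.0527] 0.0621 [ 0.464 -0.29   0.035] [ 0.526 -0.236  0.065]
[249. 268.] 203 [ 0.3803 -0.2422  0.0436] 0.0507 [ 0.348 -0.272  0.035] [ 0.414 -0.209  0.051]
[334. 297.] 177 [ 0.5297 -0.4862  0.0455] 0.0497 [ 0.498 -0.5    0.036] [ 0.563 -0.466  0.051]
```

View pics/crop.png

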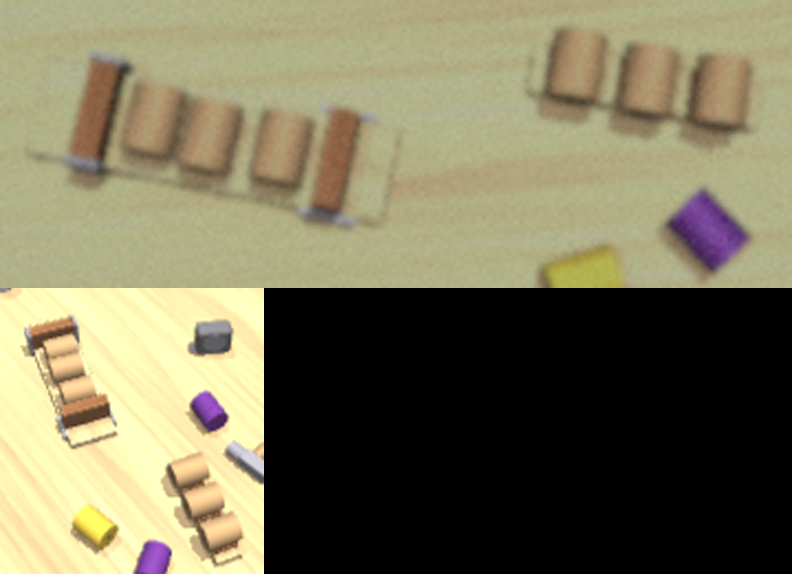

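Run:
```python
from h import *
t=np.load("top.npz");s=np.load("side.npz")
A=[t["im"][198:238,138:172],t["im"][210:250,210:244],s["im"][150:190,188:222],s["im"][180:220,202:236]]
A=[cv2.resize(np.clip(a*(1.7 if i<2 else 1.1),0,255).astype(np.uint8),(340,300) if 0 else (340,290),interpolation=cv2.INTER_LANCZOS4) for i,a in enumerate(A)]
cv2.imwrite("pics/stops.png",np.vstack([np.hstack(A[:2]),np.hstack(A[2:])]))
# heights along row axis
a=np.array([.4658,.0626]);b=np.array([.5242,.26]);u=(b-a)/np.linalg.norm(b-a);m=(a+b)/2;v=np.array([u[1],-u[0]])
print("u",u,"m",m,np.linalg.norm(b-a))
for n,z in(("top",t),("side",s)):
    P=pts(n,z["d"]).reshape(-1,3);q=P[:,:2]-m;al=q@u;ac=q@v
    for lo,hi in((-.035,.035),(-.06,-.047),(.047,.06)):
        k=(ac>lo)&(ac<hi)
        print(n,lo,[f"{x*1000:.0f}:{np.median(P[k&(abs(al-x)<.003),2])*1000:.0f}" for x in np.arange(-.18,.181,.006) if (k&(abs(al-x)<.003)).sum()>2])
```

```text
u [0.28369136 0.95891565] m [0.495  0.1613] 0.20585752354480516
top -0.035 ['-180:1', '-174:-0', '-168:-1', '-162:0', '-156:-0', '-150:0', '-144:12', '-138:12', '-132:12', '-126:12', '-120:13', '-114:32', '-108:53', '-102:53', '-96:52', '-90:50', '-84:13', '-78:15', '-72:50', '-66:54', '-60:56', '-54:57', '-48:55', '-42:52', '-36:48', '-30:12', '-24:12', '-18:13', '-12:45', '-6:53', '0:56', '6:56', '12:58', '18:54', '24:49', '30:38', '36:42', '42:53', '48:55', '54:55', '60:56', '66:53', '72:50', '78:42', '84:13', '90:16', '96:50', '102:51', '108:52', '114:51', '126:13', '132:12', '138:13', '144:12', '150:12', '156:12', '162:7', '168:0', '174:-1', '180:-0']
top -0.06 ['-180:-1', '-174:-0', '-168:-2', '-162:-2', '-156:1', '-150:-2', '-144:-0', '-138:-3', '-132:1', '-126:-0', '-120:0', '-114:-0', '-108:1', '-102:-2', '-96:-1', '-90:-2', '-84:-3', '-78:-2', '-72:-1', '-66:-0', '-60:1', '-54:-0', '-48:0', '-42:-2', '-36:0', '-30:0', '-24:-2', '-18:1', '-12:-3', '-6:-0', '0:-2', '6:-0', '12:1', '18:3', '24:-0', '30:-0', '36:1', '42:1', '48:-2', '54:0', '60:-1', '66:-1', '72:-1', '78:1', '8
[... 1325 characters left out ...]
-108:2', '-102:4', '-96:2', '-90:4', '-84:3', '-78:-0', '-72:1', '-60:1', '-48:0', '-42:0', '-36:2', '-30:-0', '-18:1', '-12:2', '-6:3', '6:2', '12:2', '18:5', '24:1', '36:5', '42:-2', '48:2', '54:0', '60:2', '66:3', '78:-0', '84:3', '96:17', '102:12', '108:2', '114:5', '120:11', '132:3', '138:2', '150:0', '156:2', '162:3', '174:2']
side 0.047 ['-180:2', '-174:2', '-168:4', '-162:2', '-156:3', '-150:3', '-144:1', '-138:1', '-132:2', '-126:2', '-114:1', '-108:-1', '-102:-0', '-96:2', '-90:3', '-84:3', '-48:2', '-42:1', '-30:1', '-24:1', '-18:4', '-12:3', '0:-0', '6:-1', '12:-0', '18:3', '24:-1', '36:1', '42:2', '48:2', '60:1', '66:1', '72:1', '78:1', '84:1', '96:1', '102:0', '108:3', '180:3']
```

View pics/stops.png

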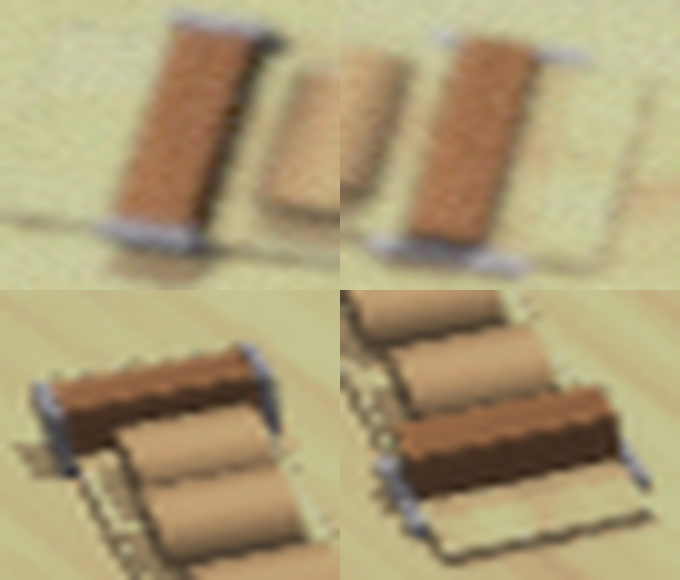

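The left stop at (157,216) has full-height end plates, so it is fixed. The right stop at (224,230) sits on low runners. The board margins agree with this: the right stop's inner face would be at about -101 mm and the far face at +79 mm. So the right stop is the slider. Its cradle +y points along about (0.284, 0.959), and the first light push will confirm it. I'll fit the cylinder axes and start the approach.

Call:
{"method": "arm_command", "body": {"series": [[[-34,-36,0],0.149],[[-68,-72,0],0.298],[[-102,-108,0],0.447],[[-136,-144,0],0.596],[[-170,-180,0],0.745]], "grip": 1, "grip_force": 20}}

```text
time_s: 0.6
tool_pos: [0.3645, 0.3399, 0.2301]
tool_rot: [-180.0, 0.0, 110.1]
force: [0.4, -0.2, -0.4]
grip_width: 0.055
grasp_force: 0.0
```

```bash
cat >> h.py <<'E'
from scipy.optimize import least_squares
U=np.array([.2837,.9589]);V=np.array([.9589,-.2837]);M=np.array([.495,.1613])
def fit(P,c,zc=None,lo=.004):
    """fit R=23mm cylinder lying near xy c: returns centre xy, z, tilt angle vs V"""
    q=P.reshape(-1,3);w=q[:,:2]-c;al=w@U;ac=w@V
    z0=zc or .035
    k=(abs(al)<.021)&(abs(ac)<.024)&(q[:,2]>z0+lo)
    al,ac,z=al[k],ac[k],q[k,2]
    f=lambda p:np.hypot(al-p[0]-p[2]*ac,z-z0-p[1])-.023
    r=least_squares(f,[0,0,0],loss="soft_l1",f_scale=.002).x
    w=(q[:,:2]-c)@np.c_[U,V];e=q[(abs(w[:,0]-r[0])<.012)&(q[:,2]>z0+.012)&(abs(w[:,1])<.045)]
    x=(e[:,:2]-c)@V;mid=(np.percentile(x,2)+np.percentile(x,98))/2
    return (c+U*r[0]+V*mid).round(4),(z0+r[1]).round(4),r[2].round(3),len(al)
def goto(x,y,z,yaw=73.5):
    o=env.get_obs();from scipy.spatial.transform import Rotation as R
    r=R.from_euler("xyz",o["tool_rot"],degrees=True)
    print("shift mm",(r.inv().apply(np.array([x,y,z])-o["tool_pos"])*1000).round(1),"turn",round(np.deg2rad(-(yaw-o["tool_rot"][2])),3))
E
python3 - <<'E'
from h import *
for n in("top","side"):
    P=pts(n,np.load(n+".npz")["d"])
    for c in((.528,-.147),(.510,-.2055),(.494,-.2655),M-.054*U,M+.005*U,M+.057*U):
        print(n,*fit(P,np.array(c)))
print(env.get_obs()["tool_pos"],env.get_obs()["tool_rot"]);goto(.454,.022,.035)
E
```

```text
top [ 0.5287 -0.1465] 0.0348 0.039 213
top [ 0.5112 -0.2066] 0.0349 0.01 216
top [ 0.4959 -0.2664] 0.0351 0.066 217
top [0.4807 0.1082] 0.0348 -0.002 218
top [0.4963 0.1681] 0.0348 0.036 217
top [0.5138 0.2133] 0.0347 0.007 209
side [ 0.5275 -0.1428] 0.0359 0.014 142
side [ 0.5091 -0.2016] 0.0359 0.046 151
side [ 0.4943 -0.2627] 0.0361 0.03 167
side [0.4799 0.1125] 0.0364 -0.048 117
side [0.4943 0.1717] 0.0366 -0.016 109
side [0.5119 0.2185] 0.0366 0.023 101
[0.3644952  0.33990726 0.2301438 ] [-1.79974193e+02  1.03800183e-02  1.10051125e+02]
shift mm [-329.3  -24.8  195.2] turn 0.638
```

Call:
{"method": "arm_command", "body": {"series": [[[-48,-3,8],0.13],[[-96,-7,16],0.26],[[-144,-11,24],0.39],[[-192,-15,32],0.51],[[-240,-18,40],0.637]], "grip": 1}}

```text
time_s: 1.1
tool_pos: [0.431, 0.1089, 0.1901]
tool_rot: [-180.0, -0.0, 73.6]
force: [1.1, 0.7, -0.1]
grip_width: 0.0149
grasp_force: 0.0
```

```bash
python3 -c "
from h import *
goto(.454,.022,.035)"
```

```text
shift mm [-77.   46.6 155.1] turn 0.002
```

Call:
{"method": "arm_command", "body": {"series": [[[-40,25,0],0],[[-77,47,15],0],[[-77,47,60],0],[[-77,47,108],0],[[-77,47,155],0]]}}

```text
time_s: 1.6
tool_pos: [0.455, 0.0235, 0.0342]
tool_rot: [179.9, -0.1, 73.8]
force: [0.4, 1.4, -0.0]
grip_width: 0.0005
grasp_force: 0.0
```

Call:
{"method": "arm_command", "body": {"series": [[[5,0,0],0],[[10,0,0],0],[[14,0,0],0],[[18,0,0],0],[[20,0,0],0]]}}

```text
time_s: 2.1
tool_pos: [0.4623, 0.0423, 0.0378]
tool_rot: [179.8, -0.0, 73.9]
force: [-0.7, -5.8, 3.9]
grip_width: 0.0003
grasp_force: 3.0
```

Call:
{"method": "arm_command", "body": {"series": [[[1,0,0],0],[[2,0,0],0],[[3,0,0],0],[[4,0,0],0],[[5,0,0],0]]}}

```text
time_s: 2.6
tool_pos: [0.4635, 0.0464, 0.0377]
tool_rot: [179.8, 0.0, 73.8]
force: [-0.2, -4.9, 3.6]
grip_width: 0.0003
grasp_force: 3.0
```

The stop slides at about 5 N, so this is the sliding one.

Call:
{"method": "arm_command", "body": {"series": [[[2,0,-1],0],[[4,0,-2],0],[[6,0,-3],0],[[8,0,-4],0],[[10,0,-5],0]]}}

```text
time_s: 3.1
tool_pos: [0.4642, 0.0555, 0.0411]
tool_rot: [180.0, 0.1, 73.8]
force: [-1.6, -6.6, -4.1]
grip_width: 0.0007
grasp_force: 3.0
```

Call:
{"method": "arm_command", "body": {"series": [[[2,0,0],0],[[4,0,0],0],[[6,0,0],0],[[8,0,0],0],[[10,0,0],0]]}}

```text
time_s: 3.6
tool_pos: [0.4671, 0.0652, 0.0412]
tool_rot: [180.0, 0.1, 73.8]
force: [-1.0, -6.1, -2.3]
grip_width: 0.0006
grasp_force: 3.1
```

Call:
{"method": "arm_command", "body": {"series": [[[2,0,0],0],[[4,0,0],0],[[6,0,0],0],[[8,0,0],0],[[9,0,0],0]]}}

```text
time_s: 4.1
tool_pos: [0.4697, 0.0739, 0.0412]
tool_rot: [180.0, 0.1, 73.8]
force: [-1.5, -5.8, -2.4]
grip_width: 0.0004
grasp_force: 3.0
```

Run:
```python
from h import *
im,d=viewer.read_camera("side");cv2.imwrite("pics/s1.png",cv2.resize(im[140:225,170:260],None,fx=6,fy=6,interpolation=cv2.INTER_CUBIC))
o=env.get_obs();print(o["tool_pos"],o["force"],(o["tool_pos"][:2]-M)@U)
```

```text
[0.4696927  0.0740168  0.04120336] [-0.46966903 -5.5974933  -3.17932973] -0.09087554713927068
```

View pics/s1.png

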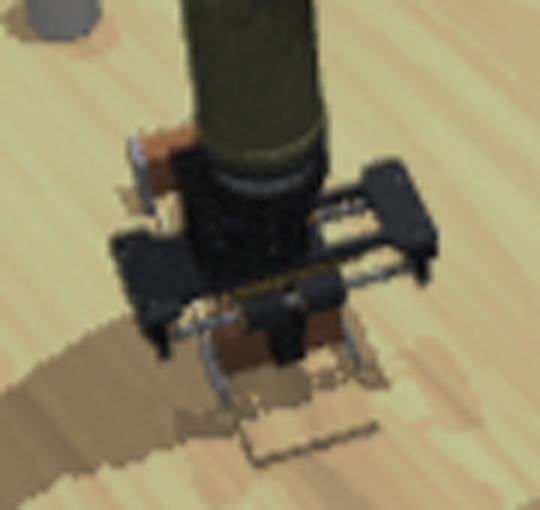

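The crop shows the pushed stop around (285,340) with its runners. The gripper hides the row. I'll continue in small steps and watch the force.

Call:
{"method": "arm_command", "body": {"series": [[[1,0,0],0],[[2,0,0],0],[[3,0,0],0],[[4,0,0],0],[[5,0,0],0]]}}

```text
time_s: 4.65
tool_pos: [0.471, 0.0784, 0.0412]
tool_rot: [180.0, 0.1, 73.8]
force: [-0.6, -5.7, -2.8]
grip_width: 0.0001
grasp_force: 3.3
```

Call:
{"method": "arm_command", "body": {"series": [[[0.5,0,0],0],[[1,0,0],0],[[1.5,0,0],0],[[2,0,0],0],[[2.5,0,0],0]]}}

```text
time_s: 5.15
tool_pos: [0.4717, 0.0807, 0.0412]
tool_rot: [180.0, 0.1, 73.8]
force: [0.4, -6.4, -2.7]
grip_width: 0.0002
grasp_force: 3.3
```

Call:
{"method": "arm_command", "body": {"series": [[[0.5,0,0],0],[[1,0,0],0],[[1.5,0,0],0],[[2,0,0],0],[[2,0,0],0]]}}

```text
time_s: 5.65
tool_pos: [0.4723, 0.0828, 0.0412]
tool_rot: [180.0, 0.1, 73.8]
force: [-1.4, -6.1, -2.7]
grip_width: 0.0008
grasp_force: 3.1
```

Call:
{"method": "arm_command", "body": {"series": [[[0.5,0,0],0],[[1,0,0],0],[[1.5,0,0],0],[[2,0,0],0],[[2,0,0],0]]}}

```text
time_s: 6.15
tool_pos: [0.4726, 0.084, 0.0412]
tool_rot: [-180.0, 0.2, 73.8]
force: [-1.0, -7.7, -1.5]
grip_width: 0.0003
grasp_force: 4.0
```

Call:
{"method": "arm_command", "body": {"series": [[[0.5,0,0],0],[[1,0,0],0],[[1.5,0,0],0],[[1.5,0,0],0],[[1.5,0,0],0]]}}

```text
time_s: 6.65
tool_pos: [0.4726, 0.0841, 0.0412]
tool_rot: [-179.9, 0.3, 73.8]
force: [-2.9, -11.4, 0.9]
grip_width: 0.0005
grasp_force: 5.6
```

The row is tight: no movement at about 12 N. I'll back off, lift, and go to the rack with the gripper opening.

Call:
{"method": "arm_command", "body": {"series": [[[-8,0,0],0],[[-25,0,0],0],[[-50,20,-25],0],[[-85,40,-60],0],[[-120,60,-90],0]]}}

```text
time_s: 7.15
tool_pos: [0.4976, -0.0419, 0.1306]
tool_rot: [179.9, -0.1, 74.0]
force: [0.3, -0.4, -0.6]
grip_width: 0.0002
grasp_force: 0.0
```

Call:
{"method": "arm_command", "body": {"series": [[[-30,20,-5],-0.01],[[-60,40,-10],-0.02],[[-86,56,-10],-0.02],[[-86,56,-10],-0.02],[[-86,56,-10],-0.02]], "grip": -1}}

```text
time_s: 7.65
tool_pos: [0.5271, -0.1397, 0.139]
tool_rot: [180.0, -0.1, 74.9]
force: [0.1, 0.9, -1.3]
grip_width: 0.0324
grasp_force: 0.0
```

Run:
```python
from h import *
for n in("top","side"):
    im,d=viewer.read_camera(n);np.savez(n+"1",im=im,d=d);P=pts(n,d)
    if n=="side": cv2.imwrite("pics/s2.png",cv2.resize(im[140:270,170:310],None,fx=4,fy=4,interpolation=cv2.INTER_CUBIC))
    for s in(-.026,.02,.066): 
        r=fit(P,M+s*U);r=fit(P,r[0]);print(n,*r,((r[0]-M)@U).round(4),((r[0]-M)@V).round(4))
    for c in((.528,-.1447),):print(n,*fit(P,np.array(c)))
goto(.528,-.1447,.029,75)
```

```text
top [0.4902 0.1399] 0.0349 0.001 217 -0.0219 0.0015
top [0.5013 0.1843] 0.0348 -0.027 216 0.0238 -0.0005
top [0.5178 0.2276] 0.0345 0.022 215 0.07 0.0031
top [ 0.5225 -0.1437] 0.5591 0.102 382
side [0.4883 0.1435] 0.0367 -0.037 88 -0.019 -0.0014
side [0.4999 0.1889] 0.0367 -0.086 94 0.0279 -0.0031
side [0.5161 0.2323] 0.0366 0.0 89 0.0741 0.0001
side [ 0.5168 -0.1681] 0.2473 0.35 534
shift mm [ -6.7   2.7 109.5] turn 0.002
```

View pics/s2.png

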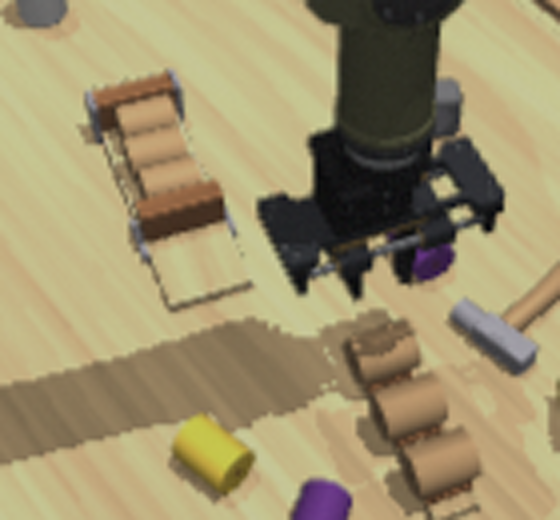

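The side crop shows the three row blanks tight between both stops, around (150,150), and the gripper above the rack with its nearest blank at (385,355). The displacement from rack blank 1 to the first saddle is the same in both cameras, about (-33, +309) mm. Now I descend.

Call:
{"method": "arm_command", "body": {"series": [[[-4,3,10],0],[[-8,3,20],0],[[-8,3,40],0],[[-8,3,55],0],[[-8,3,65],0]]}}

```text
time_s: 8.25
tool_pos: [0.5269, -0.1471, 0.0713]
tool_rot: [-179.8, 0.0, 75.1]
force: [-0.3, -0.5, -0.7]
grip_width: 0.0803
grasp_force: 0.0
```

Call:
{"method": "arm_command", "body": {"series": [[[0,0,12],0],[[0,0,24],0],[[0,0,36],0],[[0,0,44],0],[[0,0,44],0]]}}

```text
time_s: 8.75
tool_pos: [0.5271, -0.1473, 0.028]
tool_rot: [-179.9, 0.0, 75.0]
force: [0.7, -0.6, -0.2]
grip_width: 0.0871
grasp_force: 0.0
```

Call:
{"method": "arm_command", "body": {"series": [[[0,0,0],0],[[0,0,0],0],[[0,0,0],0],[[0,0,0],0],[[0,0,0],0]], "grip": 1, "grip_force": 15}}

```text
time_s: 9.25
tool_pos: [0.5284, -0.1475, 0.0297]
tool_rot: [180.0, -0.0, 75.1]
force: [0.6, 0.3, 1.3]
grip_width: 0.0574
grasp_force: 15.0
```

Call:
{"method": "arm_command", "body": {"series": [[[0,0,-10],0],[[0,0,-35],0],[[0,0,-65],0],[[20,-8,-95],0.01],[[60,-23,-110],0.026]]}}

```text
time_s: 9.75
tool_pos: [0.5226, -0.0874, 0.143]
tool_rot: [179.7, 0.0, 73.1]
force: [0.4, -0.3, -0.0]
grip_width: 0.0577
grasp_force: 15.0
```

Call:
{"method": "arm_command", "body": {"series": [[[45,-15,0],0],[[90,-32,0],0],[[135,-49,0],0],[[180,-66,0],0],[[222,-82,0],0]]}}

```text
time_s: 10.25
tool_pos: [0.5051, 0.1547, 0.1403]
tool_rot: [180.0, -0.1, 73.6]
force: [1.0, 0.7, -1.2]
grip_width: 0.0579
grasp_force: 15.0
```

Run:
```python
from h import *
o=env.get_obs();print(o["tool_pos"],o["tool_rot"],o["force"],o["grip_width"],o["grasp_force"])
goto(.5275-.033,-.147+.3088,.12,73.5)
for n in("top","side"):
    im,d=viewer.read_camera(n);np.savez(n+"2",im=im,d=d)
    cv2.imwrite(f"pics/{n}2.png",cv2.resize(im[140:225,170:260],None,fx=6,fy=6,interpolation=cv2.INTER_CUBIC) if n=="side" else im)
```

```text
[0.50505199 0.15473844 0.14032829] [ 1.79959376e+02 -6.41192078e-02  7.35803066e+01] [ 0.96532898  0.68510645 -1.19952837] 0.057879260100355545 14.998202169081196
shift mm [  3.8 -12.1  20.3] turn 0.001
```

View pics/side2.png

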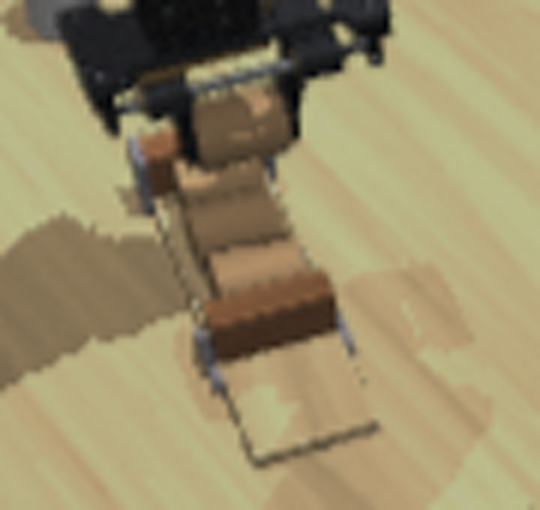

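The crop shows the held blank at (240,125), level, with the row below it. I'll fit it in the side view to correct relative to the row.

Run:
```python
from h import *
P=pts("side",np.load("side2.npz")["d"]);c=np.array([.505,.155])
r=fit(P,c,.147,lo=-.022);print(r)
# relative: held blank wrt TCP vs slot
slot=(np.array([.4883,.1435])+np.array([.4999,.1889]))/2
print("move U,V mm",(slot-r[0])@U*1e3,(slot-r[0])@V*1e3)
```

```text
(array([0.5   , 0.1387]), np.float64(0.2771), np.float64(-0.004), 511)
move U,V mm 24.69592000000002 -13.459260000000024
```

Run:
```python
from h import *
z=np.load("side2.npz");P=pts("side",z["d"]);im=z["im"].astype(int)
k=(im[...,2]-im[...,0]>25)&(P[...,2]>.125)&(P[...,2]<.172)
c=np.array([.505,.157]);k&=np.hypot(*(P[...,:2]-c).transpose(2,0,1))<.05
q=P[k];al=(q[:,:2]-c)@U;ac=(q[:,:2]-c)@V
r=least_squares(lambda p:np.hypot(al-p[0],q[:,2]-p[1])-.023,[0,.147],loss="soft_l1",f_scale=.002).x
print(len(q),r,np.percentile(ac,[2,98]))
slot=(np.array([.4883,.1435])+np.array([.4999,.1889]))/2
print("U mm",((slot-c)@U-r[0])*1e3,"V",((slot-c)@V-np.percentile(ac,[2,98]).mean())*1e3)
```

```text
181 [0.01145799 0.14720073] [-0.03952348  0.02158441]
U mm -5.728440236943515 V -4.092517173565822
```

```bash
python3 -c "
from h import *
o=env.get_obs();print(o['tool_pos'],o['joint_velocities'].round(1),(o['tool_pos'][:2]-np.array([.505,.157]))@np.c_[U,V])
goto(.4945,.1618,.12)"
```

```text
[0.50388069 0.16079097 0.13993156] [ 2.9 -0.8  5.1  1.3  3.7  0.7  3.1] [ 0.00331762 -0.0021488 ]
shift mm [-1.7 -9.3 19.9] turn 0.012
```

Call:
{"method": "arm_command", "body": {"series": [[[0,-4,5],0],[[-1,-8,10],0],[[-2,-9,14],0],[[-2,-9,14],0],[[-2,-9,14],0]]}}

```text
time_s: 10.85
tool_pos: [0.4964, 0.1522, 0.1253]
tool_rot: [-180.0, 0.0, 73.5]
force: [-0.0, 0.4, -1.1]
grip_width: 0.0578
grasp_force: 15.0
```

```bash
cat >> h.py <<'E'
def held(n,im,d,tcp):
    P=pts(n,d);im=im.astype(int);zc=tcp[2]+.0065;c=np.array(tcp[:2])
    w=(P[...,:2]-c);al=w@U;ac=w@V;z=P[...,2]
    k=(im[...,2]-im[...,0]>20)&(abs(z-zc)<.025)&(abs(al)<.035)&(abs(ac)<.025)
    al,ac,z=al[k],ac[k],z[k]
    r=least_squares(lambda p:np.hypot(al-p[0]-p[2]*ac,z-p[1])-.023,[0,zc,0],loss="soft_l1",f_scale=.002).x
    return k.sum(),r.round(4)
E
python3 - <<'E'
from h import *
o=env.get_obs();t=o["tool_pos"];print(t,o["tool_rot"][2])
for n,s in(("side",((.4883,.1435),(.4999,.1889))),("top",((.4902,.1399),(.5013,.1843)))):
    im,d=viewer.read_camera(n);k,r=held(n,im,d,t);s=np.mean(s,0)
    print(n,k,r,"slot rel TCP U,V",((s-t[:2])@U).round(4),((s-t[:2])@V).round(4),"move U",((s-t[:2])@U-r[0]).round(4))
t=env.get_obs()["tool_pos"];print(t)
E
```

```text
[0.4963822  0.15216681 0.12532081] 73.45799897425545
side 150 [0.0044 0.1321 0.0073] slot rel TCP U,V 0.0128 -0.0062 move U 0.0084
top 0 [0.     0.1318 0.    ] slot rel TCP U,V 0.0093 -0.0034 move U 0.0093
[0.49664474 0.15269777 0.12561519]
```

Call:
{"method": "arm_command", "body": {"series": [[[4,-2,10],0],[[8,-4,20],0],[[8.5,-4.5,30],0],[[8.5,-4.5,40],0],[[8.5,-4.5,47],0]]}}

```text
time_s: 11.45
tool_pos: [0.4937, 0.1623, 0.0769]
tool_rot: [-179.9, 0.1, 73.6]
force: [-0.4, -0.5, -0.6]
grip_width: 0.0576
grasp_force: 15.0
```

Call:
{"method": "arm_command", "body": {"series": [[[0,0,2],0],[[0,0,4],0],[[0,0,6],0],[[0,0,8],0],[[0,0,8],0]]}}

```text
time_s: 11.95
tool_pos: [0.4944, 0.1626, 0.0704]
tool_rot: [180.0, -0.0, 73.6]
force: [-0.3, -0.2, -1.7]
grip_width: 0.0577
grasp_force: 15.0
```

Call:
{"method": "arm_command", "body": {"series": [[[0,0,0.5],0],[[0,0,1],0],[[0,0,1.5],0],[[0,0,2],0],[[0,0,2],0]]}}

```text
time_s: 12.45
tool_pos: [0.4946, 0.1627, 0.07]
tool_rot: [-180.0, -0.0, 73.6]
force: [-4.5, -2.4, 10.6]
grip_width: 0.0581
grasp_force: 15.0
```

Call:
{"method": "arm_command", "body": {"series": [[[0,0,-0.5],0],[[0,0,-1],0],[[0,0,-1],0],[[0,0,-1],0],[[0,0,-1],0]], "grip": -0.75}}

```text
time_s: 12.95
tool_pos: [0.4943, 0.1625, 0.0692]
tool_rot: [-180.0, 0.0, 73.6]
force: [0.2, -1.3, 0.1]
grip_width: 0.0755
grasp_force: 0.0
```

Call:
{"method": "arm_command", "body": {"series": [[[0,0,-10],0],[[0,0,-30],0],[[0,0,-60],0],[[-35,12,-70],0],[[-80,30,-70],0]]}}

```text
time_s: 13.45
tool_pos: [0.5021, 0.0794, 0.1423]
tool_rot: [179.8, -0.2, 73.9]
force: [0.7, -0.1, -0.9]
grip_width: 0.0763
grasp_force: 0.0
```

Call:
{"method": "arm_command", "body": {"series": [[[-45,20,0],0],[[-90,38,0],0],[[-135,56,0],0],[[-180,70,0],0],[[-225,85,0],0]]}}

```text
time_s: 13.95
tool_pos: [0.5184, -0.1643, 0.1404]
tool_rot: [179.9, -0.0, 73.6]
force: [1.3, 0.7, 0.2]
grip_width: 0.0761
grasp_force: 0.0
```

Run:
```python
from h import *
t=env.get_obs()["tool_pos"];print(t)
for n,s in(("side",((.4883,.1435),(.4999,.1889))),("top",((.4902,.1399),(.5013,.1843)))):
    im,d=viewer.read_camera(n);np.savez(n+"3",im=im,d=d);P=pts(n,d);s=np.mean(s,0)
    if n=="side":cv2.imwrite("pics/s3.png",cv2.resize(im[140:225,170:260],None,fx=6,fy=6,interpolation=cv2.INTER_CUBIC))
    r=fit(P,s,.0748);print(n,r,"err U,V",(r[0]-s)@U,(r[0]-s)@V)
    r=fit(P,s+.069*U,.035);print("c",r,(r[0]-M)@U,(r[0]-M)@V)
t=env.get_obs()["tool_pos"];print(t)
```

```text
[ 0.51843035 -0.16434989  0.14040494]
side (array([0.4932, 0.1666]), np.float64(0.076), np.float64(0.052), 97) err U,V 0.0001282299999999967 -0.0009764899999999535
c (array([0.5169, 0.2316]), np.float64(0.0365), np.float64(0.115), 63) 0.07362370000000001 0.0010558000000000269
top (array([0.4945, 0.1624]), np.float64(0.0747), np.float64(0.009), 230) err U,V -6.695500000001328e-05 -0.001283735000000026
c (array([0.5182, 0.2271]), np.float64(0.035), np.float64(0.002), 220) 0.06967746 0.003579019999999999
[ 0.51725879 -0.17118443  0.14077329]
```

View pics/s3.png

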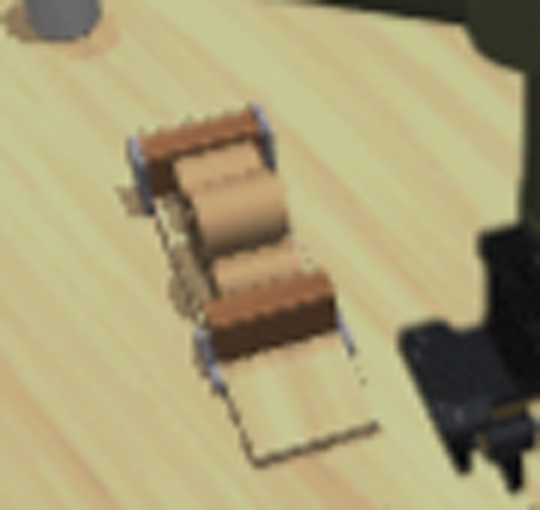

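The crop shows the first blank saddled between row_a and row_b at (240,210), within 1.5 mm of centre. Next is rack blank 2.

Call:
{"method": "arm_command", "body": {"series": [[[-22,2,15],-0.01],[[-45,4,30],-0.025],[[-45,4,50],-0.025],[[-45,4,70],-0.025],[[-45,4,80],-0.025]], "grip": -1}}

```text
time_s: 14.55
tool_pos: [0.5087, -0.2061, 0.0582]
tool_rot: [-179.9, -0.0, 75.0]
force: [-0.6, 0.6, -0.2]
grip_width: 0.087
grasp_force: 0.0
```

```bash
python3 -c "
from h import *
goto(.5097,-.2069,.029,75)"
```

```text
shift mm [-0.6  1.2 29.2] turn -0.0
```

Call:
{"method": "arm_command", "body": {"series": [[[0,1,10],0],[[-1,1,20],0],[[-1,1,29],0],[[-1,1,29],0],[[-1,1,29],0]]}}

```text
time_s: 15.05
tool_pos: [0.5103, -0.2081, 0.0305]
tool_rot: [180.0, -0.0, 75.0]
force: [-0.6, -0.5, -0.2]
grip_width: 0.0872
grasp_force: 0.0
```

Call:
{"method": "arm_command", "body": {"series": [[[0,0,0],0],[[0,0,0],0],[[0,0,0],0],[[0,0,0],0],[[0,0,0],0]], "grip": 1, "grip_force": 15}}

```text
time_s: 15.55
tool_pos: [0.5103, -0.208, 0.0305]
tool_rot: [180.0, -0.0, 75.0]
force: [0.4, 0.4, 0.4]
grip_width: 0.0579
grasp_force: 15.0
```

Call:
{"method": "arm_command", "body": {"series": [[[0,0,-10],0],[[0,0,-40],0],[[0,0,-80],0],[[20,-5,-115],0.012],[[60,-16,-130],0.025]]}}

```text
time_s: 16.05
tool_pos: [0.5116, -0.15, 0.1648]
tool_rot: [179.6, 0.0, 73.1]
force: [1.1, 1.8, -0.7]
grip_width: 0.0579
grasp_force: 15.0
```

Call:
{"method": "arm_command", "body": {"series": [[[46,-11,0],0],[[92,-22,0],0],[[138,-33,0],0],[[184,-44,0],0],[[230,-55,0],0]]}}

```text
time_s: 16.55
tool_pos: [0.5224, 0.0919, 0.1613]
tool_rot: [179.9, -0.0, 73.5]
force: [0.7, -0.3, -0.1]
grip_width: 0.058
grasp_force: 15.0
```

Call:
{"method": "arm_command", "body": {"series": [[[40,-12,0],0],[[75,-22,0],0],[[100,-29,0],0],[[105,-31,0],0],[[105,-31,0],0]]}}

```text
time_s: 17.05
tool_pos: [0.5223, 0.2001, 0.1606]
tool_rot: [180.0, 0.0, 73.7]
force: [-0.1, -0.4, -1.3]
grip_width: 0.0582
grasp_force: 15.0
```

Run:
```python
from h import *
o=env.get_obs();t=o["tool_pos"];print(t,o["tool_rot"][2],o["grip_width"])
im,d=viewer.read_camera("side");print(held("side",im,d,t))
print(env.get_obs()["tool_pos"]);goto(.5075,.2067,.069,73.5)
```

```text
[0.52232514 0.20014667 0.16061302] 73.65727524299417 0.05820442761376376
(np.int64(153), array([0.0052, 0.1662, 0.0002]))
[0.52267527 0.19853842 0.16058754]
shift mm [  3.6 -16.9  91.6] turn 0.0
```

Call:
{"method": "arm_command", "body": {"series": [[[1,-8,15],0],[[3,-17,35],0],[[3.5,-17,55],0],[[3.5,-17,70],0],[[3.5,-17,80],0]]}}

```text
time_s: 17.6
tool_pos: [0.5073, 0.2059, 0.0795]
tool_rot: [-180.0, 0.1, 73.4]
force: [-0.5, -0.7, -0.5]
grip_width: 0.0577
grasp_force: 15.0
```

Call:
{"method": "arm_command", "body": {"series": [[[0,0,2],0],[[0,0,4],0],[[0,0,6],0],[[0,0,8],0],[[0,0,8],0]]}}

```text
time_s: 18.1
tool_pos: [0.5074, 0.208, 0.0725]
tool_rot: [180.0, -0.0, 73.6]
force: [0.1, 0.5, -0.3]
grip_width: 0.058
grasp_force: 15.0
```

Call:
{"method": "arm_command", "body": {"series": [[[-0.5,0,0.5],0],[[-1,0,1],0],[[-1,0,1.5],0],[[-1,0,2],0],[[-1,0,2],0]]}}

```text
time_s: 18.6
tool_pos: [0.5072, 0.207, 0.0715]
tool_rot: [-180.0, -0.0, 73.6]
force: [-2.5, -1.0, 6.8]
grip_width: 0.0578
grasp_force: 15.0
```

Call:
{"method": "arm_command", "body": {"series": [[[0,0,-0.5],0],[[0,0,-1],0],[[0,0,-1],0],[[0,0,-1],0],[[0,0,-1],0]], "grip": -0.75}}

```text
time_s: 19.1
tool_pos: [0.5069, 0.2069, 0.0712]
tool_rot: [-180.0, 0.0, 73.6]
force: [-0.2, -0.2, 0.2]
grip_width: 0.0756
grasp_force: 0.0
```

Call:
{"method": "arm_command", "body": {"series": [[[0,0,-10],0],[[0,0,-40],0],[[0,0,-75],0],[[-35,8,-90],0],[[-80,20,-90],0]]}}

```text
time_s: 19.6
tool_pos: [0.5054, 0.1267, 0.1651]
tool_rot: [179.7, -0.3, 73.9]
force: [0.3, -0.9, -0.6]
grip_width: 0.0757
grasp_force: 0.0
```

Call:
{"method": "arm_command", "body": {"series": [[[-46,11,0],0],[[-92,22,0],0],[[-138,33,0],0],[[-184,44,0],0],[[-230,55,0],0]], "grip": -1}}

```text
time_s: 20.1
tool_pos: [0.491, -0.1135, 0.1624]
tool_rot: [179.9, -0.1, 73.6]
force: [0.3, 0.6, 0.2]
grip_width: 0.087
grasp_force: 0.0
```

Call:
{"method": "arm_command", "body": {"series": [[[-46,11,0],0],[[-92,22,0],0],[[-135,33,10],-0.025],[[-145,36,30],-0.025],[[-145,36,50],-0.025]]}}

```text
time_s: 20.6
tool_pos: [0.4843, -0.2645, 0.1121]
tool_rot: [179.9, 0.1, 74.7]
force: [0.3, 0.9, -0.5]
grip_width: 0.0871
grasp_force: 0.0
```

Run:
```python
from h import *
for n,s in(("side",((.4883,.1435),(.4999,.1889))),("top",((.4902,.1399),(.5013,.1843)))):
    im,d=viewer.read_camera(n);np.savez(n+"4",im=im,d=d);P=pts(n,d);s=np.mean(s,0)
    if n=="side":cv2.imwrite("pics/s4.png",cv2.resize(im[140:225,170:260],None,fx=6,fy=6,interpolation=cv2.INTER_CUBIC))
    for q in(s,s+.046*U):
        r=fit(P,q,.0748);print(n,r,"err U,V",(r[0]-q)@U,(r[0]-q)@V)
print(env.get_obs()["tool_pos"]);goto(.4947,-.2673,.029,75)
```

```text
side (array([0.4935, 0.1672]), np.float64(0.0762), np.float64(0.027), 101) err U,V 0.0007886799999999772 -0.0008590399999999823
side (array([0.5054, 0.2113]), np.float64(0.0764), np.float64(-0.045), 87) err U,V 0.0004533545999999712 -0.001959300000000028
top (array([0.4941, 0.1621]), np.float64(0.0744), np.float64(0.011), 233) err U,V -0.00046810500000001146 -0.0015821850000000387
top (array([0.5069, 0.207 ]), np.float64(0.0746), np.float64(-0.015), 226) err U,V 0.00021901959999999696 -0.0020463950000000185
[ 0.48278119 -0.26065392  0.1095536 ]
shift mm [-3.3 13.6 80.5] turn -0.002
```

View pics/s4.png

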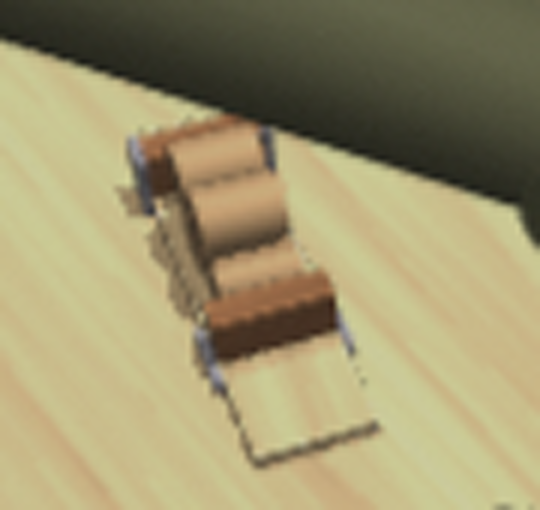

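The crop shows two blanks saddled side by side at (240,210) and (215,155). Now the third.

Call:
{"method": "arm_command", "body": {"series": [[[-2,7,15],0],[[-3,13.5,32],0],[[-3,13.5,48],0],[[-3,13.5,56],0],[[-3,13.5,56],0]]}}

```text
time_s: 21.2
tool_pos: [0.4961, -0.2665, 0.0546]
tool_rot: [-179.9, -0.0, 75.0]
force: [-0.5, 0.0, 0.3]
grip_width: 0.0872
grasp_force: 0.0
```

```bash
python3 -c "
from h import *
goto(.4947,-.2673,.029,75)"
```

```text
shift mm [-1.2 -1.1 25.6] turn 0.0
```

Call:
{"method": "arm_command", "body": {"series": [[[-1,-1,10],0],[[-1,-1,20],0],[[-1,-1,25],0],[[-1,-1,25],0],[[-1,-1,25],0]]}}

```text
time_s: 21.7
tool_pos: [0.4956, -0.2681, 0.0304]
tool_rot: [-180.0, 0.0, 75.0]
force: [0.2, -0.4, 0.0]
grip_width: 0.0867
grasp_force: 0.0
```

Call:
{"method": "arm_command", "body": {"series": [[[0,0,0],0],[[0,0,0],0],[[0,0,0],0],[[0,0,0],0],[[0,0,0],0]], "grip": 1, "grip_force": 15}}

```text
time_s: 22.2
tool_pos: [0.4958, -0.268, 0.0305]
tool_rot: [180.0, -0.0, 75.0]
force: [0.8, 0.1, -0.7]
grip_width: 0.0581
grasp_force: 15.0
```

Call:
{"method": "arm_command", "body": {"series": [[[0,0,-10],0],[[0,0,-40],0],[[0,0,-80],0],[[20,-5,-120],0.012],[[60,-14,-141],0.025]]}}

```text
time_s: 22.7
tool_pos: [0.4982, -0.2106, 0.1756]
tool_rot: [179.7, 0.1, 73.1]
force: [1.0, -0.3, -0.2]
grip_width: 0.0583
grasp_force: 15.0
```

Call:
{"method": "arm_command", "body": {"series": [[[46,-10,0],0],[[92,-20,0],0],[[138,-30,0],0],[[184,-41,0],0],[[230,-52,0],0]]}}

```text
time_s: 23.2
tool_pos: [0.5128, 0.0306, 0.1723]
tool_rot: [179.9, -0.1, 73.5]
force: [0.6, 0.0, 0.1]
grip_width: 0.0583
grasp_force: 15.0
```

Call:
{"method": "arm_command", "body": {"series": [[[46,-11,0],0],[[90,-22,0],0],[[130,-30,0],0],[[147,-34,0],0],[[147,-34,0],0]]}}

```text
time_s: 23.7
tool_pos: [0.5215, 0.1826, 0.1715]
tool_rot: [-180.0, -0.0, 73.8]
force: [-0.3, 0.2, -0.4]
grip_width: 0.0578
grasp_force: 15.0
```

Call:
{"method": "arm_command", "body": {"series": [[[0,0,0],0],[[0,0,0],0],[[0,0,0],0],[[0,0,0],0],[[0,0,0],0]]}}

```text
time_s: 24.2
tool_pos: [0.522, 0.1788, 0.1715]
tool_rot: [180.0, -0.0, 73.5]
force: [-0.6, -0.1, -1.7]
grip_width: 0.058
grasp_force: 15.0
```

Run:
```python
from h import *
t=env.get_obs()["tool_pos"]
im,d=viewer.read_camera("side");print(held("side",im,d,t))
print(t,env.get_obs()["tool_pos"]);goto(.501,.1847,.109,73.5)
```

```text
(np.int64(158), array([0.005 , 0.1778, 0.0213]))
[0.52203381 0.17876013 0.17149769] [0.52200573 0.17901794 0.17147969]
shift mm [ -0.5 -21.8  62.5] turn 0.0
```

Call:
{"method": "arm_command", "body": {"series": [[[0,-10,5],0],[[-0.7,-21.8,15],0],[[-0.7,-21.8,30],0],[[-0.7,-21.8,42],0],[[-0.7,-21.8,50],0]]}}

```text
time_s: 24.75
tool_pos: [0.4999, 0.185, 0.1201]
tool_rot: [-179.9, 0.1, 73.6]
force: [0.5, -1.0, -0.8]
grip_width: 0.0582
grasp_force: 15.0
```

Call:
{"method": "arm_command", "body": {"series": [[[0,0,2],0],[[0,0,4],0],[[0,0,6],0],[[0,0,8],0],[[0,0,8],0]]}}

```text
time_s: 25.25
tool_pos: [0.5009, 0.185, 0.1134]
tool_rot: [180.0, -0.0, 73.5]
force: [-0.2, 0.4, -0.5]
grip_width: 0.0581
grasp_force: 15.0
```

Call:
{"method": "arm_command", "body": {"series": [[[0,0,0.5],0],[[0,0,1],0],[[0,0,1.5],0],[[0,0,2],0],[[0,0,2],0]]}}

```text
time_s: 25.75
tool_pos: [0.5008, 0.185, 0.1114]
tool_rot: [180.0, -0.0, 73.6]
force: [-0.3, -0.4, -1.0]
grip_width: 0.0582
grasp_force: 15.0
```

Call:
{"method": "arm_command", "body": {"series": [[[0,0,0.3],0],[[0,0,0.6],0],[[0,0,0.9],0],[[0,0,1.2],0],[[0,0,1.2],0]]}}

```text
time_s: 26.25
tool_pos: [0.5009, 0.185, 0.1111]
tool_rot: [-180.0, -0.0, 73.6]
force: [-3.0, -1.8, 6.6]
grip_width: 0.0581
grasp_force: 15.0
```

Contact at about 7 N. Release gently and retreat.

Call:
{"method": "arm_command", "body": {"series": [[[0,0,-0.5],0],[[0,0,-0.5],0],[[0,0,-0.5],0],[[0,0,-0.5],0],[[0,0,-0.5],0]], "grip": -0.75}}

```text
time_s: 26.75
tool_pos: [0.5008, 0.185, 0.1105]
tool_rot: [-180.0, 0.0, 73.6]
force: [0.0, 0.1, -0.4]
grip_width: 0.0756
grasp_force: 0.0
```

Call:
{"method": "arm_command", "body": {"series": [[[0,0,-8],0],[[0,0,-30],0],[[0,0,-65],0],[[-30,10,-85],0],[[-75,20,-85],0]]}}

```text
time_s: 27.25
tool_pos: [0.5012, 0.1098, 0.1997]
tool_rot: [179.7, -0.3, 73.9]
force: [1.4, -1.6, -0.6]
grip_width: 0.076
grasp_force: 0.0
```

Call:
{"method": "arm_command", "body": {"series": [[[-45,10,0],0],[[-90,20,0],0],[[-130,30,0],0],[[-150,30,0],0],[[-150,30,0],0]]}}

```text
time_s: 27.75
tool_pos: [0.4846, -0.0487, 0.1965]
tool_rot: [179.9, -0.0, 73.2]
force: [-0.8, 0.9, 0.1]
grip_width: 0.0761
grasp_force: 0.0
```

Run:
```python
from h import *
for n,s in(("side",((.4883,.1435),(.4999,.1889))),("top",((.4902,.1399),(.5013,.1843)))):
    im,d=viewer.read_camera(n);P=pts(n,d);s=np.mean(s,0)
    if n=="side":cv2.imwrite("pics/s5.png",cv2.resize(im[140:225,170:260],None,fx=6,fy=6,interpolation=cv2.INTER_CUBIC))
    r=fit(P,s+.023*U,.1146);print(n,r,"err U,V",(r[0]-s)@U-.023,(r[0]-s)@V)
```

```text
side (array([0.4986, 0.1888]), np.float64(0.1165), np.float64(-0.049), 94) err U,V -5.22100000000178e-05 -0.0020965699999999916
top (array([0.5004, 0.1849]), np.float64(0.1143), np.float64(-0.014), 244) err U,V 0.0001821249999999948 -0.002009475000000069
```

View pics/s5.png

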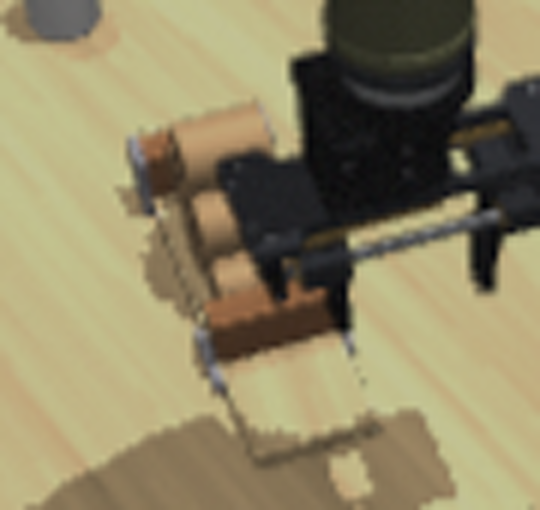

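The crop shows the top blank at (220,140) seated in the upper gap. Both cameras put it within about 2 mm of where it should be, and the gripper is well clear. I'll hand in.

```bash
python3 -c "
from h import *
print(env.sign_off())"
```

```text
the job is handed in; nothing more can be done
None
```

I closed up the row, stacked the three rack blanks on it as a pyramid, and handed the job in at about 28 s; the hand-in gave no verdict, but the cameras last showed the pyramid seated within about 2 mm.

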